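Shift the bench gearbox into the flagged gear and lock it with the index cam

ROBOT

A 7-joint arm with a two-finger parallel gripper is mounted at the origin on a cart in front of the work surface, level with it; the furniture and walls round the work are solid. World frame = base frame: x ahead of the robot, y to its left, z up, the work surface at z = 0. Lengths are in m, angles in rad, forces in N, time in s.
With the tool pointing down it reaches from about 0.425 to 0.975 m from the base axis. Payload 16.7 kg.
Tool frame: the origin (TCP) lies at the centre of the arm's flange, where the gripper is bolted on; the fingertips stand 173 mm ahead of it and the grasp point (between the pads) lies 155 mm ahead of it; y points along the fingers, x is the direction in which the jaws open and shut, and the axes are right-handed (so a half turn about y gives the same grasp; the last joint's range is limited). The gripper opens to 85 mm and grips with 20 to 120 N. Pads are 22 mm wide; open, the fingers measure 114 mm over their backs; the gripper's body (76 mm by 85 mm) begins 54 mm behind the grasp point. The pads swing forward as they close: fully open they stand 13 mm farther back than shut.
Start: joints at [-1.312, 0.426, 0.074, 1.606, -0.034, 1.111, -0.067], TCP at [0.268, 0.62, 0.405] pointing down, gripper open.
Joint ranges: [-2.85, 2.85], [-0.5, 2.14], [-1.23, 1.37], [0.21, 2.46], [-1.02, 4.16], [0.16, 2.05], [-2.73, 2.73]. Speed limits (rad/s): [1.89, 1.89, 2.39, 2.39, 3.01, 3.01, 3.01].

INTERFACE

Orientations are given as a 3x3 rotation matrix whose columns are the frame's x, y, z axes.
In Python, from bench import state, camera, hand_in gives the robot as it stands. The module is installed in compiled form; this text tells all that it offers.
- The arm moves only by the tool move_arm, never from a script. Its argument "plan" is text: rows parted by semicolons, each of 5 numbers parted by spaces: the opening, from 0 (shut) to 1 (fully open), then the shift along the tool's x, y, z in cm, then the turn about the tool's y in degrees. In form: fingers dx dy dz roll; .... A call has 1 to 20 rows; each row shifts and turns the commanded pose from where the row before left it, along the tool's axes as they then stand; what a row does not reach is not made up. A row lasts 1/12 s, in which the tool goes at most 41.7 mm and 7.16 degrees, less where a joint would pass 70% of its speed; a pose out of reach is approached as far as the arm can. A call is refused whole if a number of a shift passes 4.17 or a number of a turn 7.16, either way. A call with a gripper value outside its range is refused whole. The fingers move at their own pace and stop on an object; "grip_force" is the grip in N (left out, the last holds). Time passes only in rows, so rows that do not move let the fingers close. It gives the time, the measured TCP pose, the force and the opening at its end, in the units of the state.
- state(): the state, without advancing time (a new reading comes with each control period).
- camera(name): name is "scene" or "top"; returns a dict with "image" (480x640x3 uint8, red, green, blue), "depth" (480x640 float32, m along the optical axis (not along the pixel's ray), 0 where there is no reading), "fovy" (degrees; the focal length in pixels is half the picture's height over the tangent of half this angle, whatever the lens; pixels are square), "cx", "cy" (the principal point, pixels), "pose" (4x4, takes a point from camera to world coordinates). Camera axes: x right, y down, z forward; pixel columns grow to the right and rows downward; lengths in m; the calibration is good to about 2 mm. A picture is of the moment at which its call begins.
- hand_in(): hands the job in, once; it reports no verdict.
The state is a dict: "clock": time; "q": joint angles; "qd": joint speeds; "effort": joint torques, N m; "tool_pos": TCP position; "orientation": TCP orientation; "contact_force": force on the tool from outside, world axes, zero at the start; "moment": the same for the moment, N m; "width": finger opening in m.
Only numpy, scipy, OpenCV 4.12 (cv2) and the standard library are available. Lean on these libraries where they do the work, as an engineer would, in place of code of your own. Each camera call takes 0.05 s, during which the arm holds its last target.

TASK

Change the speed of the lathe's bench gearbox: bring the shift lever out of its rear slot to neutral, take it across to the lane marked by the upright pointed brass flag and push it forward, fully home, without putting it into any other gear on the way. Then lock the shift by turning the bar-shaped cam knob clockwise until the sprung follower drops into the notch of the cam, and let go. Leave the glass bell, the watch movement holder and the black jar on the stand where they are.

Things in the scene. Friction and masses are not known exactly. Their poses are not given: they have to be found in the camera images.
- gearbox: Fixed grey wedge-shaped gearbox, 223 mm deep (x), 148 wide (y), brass pulley out 28 mm at its left, on a fixed stand (plate 250 x 284 mm, top 96 mm over the worktop). Origin: centre of its underside, on the plate; x from low front to high back, y left, z up. Front face 30 mm high at x = -112 mm; then a control panel slopes up at 32 deg from level to x = 66, z = 141 mm; behind it a level ledge. Cam knob low on it, lever gate above.
- gate_mid (a point): Centre of the gate's foot on the sloped panel. Axes: x up the slope (forward), y left, z square off the panel (leans 32 deg from vertical to the front; hands come in along -z). Gate: aluminium, 82 (x) x 86 (y) x 8 mm, three lanes along x at y = 26, 0, -26 mm, 14 mm wide, joined half-way by an 18 mm wide neutral slot along y; so each lane has a rear and a forward slot.
- lever_knob (a point): Centre of the black pear-shaped grip knob (32 mm diameter, 40 mm long) on the shift lever, a 10 mm steel stem. In gate_mid's frame the lever's pivot is at (0, 0, -75.5) mm and the knob's centre = pivot + 150 mm * (sin f, sin c cos f, cos c cos f), f = shift_fore, c = shift_cross. About 2 N at the knob moves it; friction holds it where left; the gate's fingers stop the stem.
- lever_stem (a point): Point on the lever's stem 80 mm from its pivot, at the level of the gate: shows which lane the stem is in.
- shift_fore (a joint): Lever angle along the lanes, rad: -0.29 fully to the rear (toward the low front edge), 0 neutral, +0.29 fully home forward (up the slope). It starts in the rear slot of the middle lane.
- shift_cross (a joint): Lever angle across the lanes, rad: +0.315 left lane, 0 middle, -0.315 right lane; it can change only near neutral (shift_fore within about 0.04 of 0).
- index_flag: Brass flag that marks the wanted gear, fixed upright on the ledge behind the forward end of the left or the right lane (on that lane's centre line): round foot 22 mm, pointed tab 20 mm wide, 36 high, 4 thick. Origin: centre of underside; axes as the gearbox (z level-up).
- blank_plug: Low round brass plug, 22 mm diameter, 9 mm high, fixed behind the other outer lane; it marks nothing. Origin: centre of underside.
- cam_grip (a point): Middle of the black bar grip of the cam knob, on the knob's axis, which is square to the panel, 95 mm down the slope from gate_mid. Bar 60 mm long, 14 thick, from 12 to 44 mm off the panel; its long direction lies at angle (1.40 - cam) from up the slope, counted to the left. Under it a steel cam disc, 52 mm diameter, 12 high, one notch in its rim. About 0.1 N m turns it.
- cam (a joint): Angle of the cam knob, rad, growing clockwise as seen looking down on the panel. Starts between 0.1 and 0.8; at 1.40 the notch stands at the follower and the bar points straight up the slope. Stop at 1.9.
- follower (a joint): Sprung follower, m: brass roller, 10 mm, on a slide in a 14 mm high guide left of the cam. 0 = riding on the cam's round rim, 0.007 = dropped into the notch, where it holds the cam.
- bell_glass_mid (a point): Bystander: glass dust bell with a knob, 52 mm diameter, 67 mm high, loose on the stand's plate beside the gearbox; the point is half-way up.
- movement_holder_mid (a point): Bystander: round holder with an open watch movement, 53 mm diameter, 27 mm high, loose on the stand's plate; the point is half-way up.
- ink_jar_mid (a point): Bystander: black jar, 32 mm diameter, 45 mm high, loose on the stand's plate; the point is half-way up.

How it is judged:
On the way, in this order (a step that is already met when the one before it is completed fails the run):
1. the lever is fully home in the forward slot of the flagged lane (value of joint shift_fore above 0.24 rad and y of lever_stem in the frame of index_flag between -0.009 and 0.009 m), for 0.2 s.
2. with the lever still there, the follower has dropped into the cam's notch (all of step 1 and value of joint follower above 0.0055 m), for 0.2 s.
At the end, for the whole second after the job is handed in: The lever stands in the forward slot of the flagged lane (stem within 9 mm of the flag's centre line across the lanes, shift_fore above 0.24 rad), the follower has dropped more than 5.5 mm into the notch, the cam is at rest, and the three bystanders are within 30 mm of where they stood (all of step 2 and velocity of joint cam between -0.05 and 0.05 rad/s and distance of each of bell_glass_mid, movement_holder_mid, ink_jar_mid from where it was at the start of the episode below 0.03 m); the robot touches nothing.
It fails at once if the lever is put into the forward slot of a lane that is not flagged (value of joint shift_fore above 0.15 rad and (y of lever_stem in the frame of index_flag above 0.016 m or y of lever_stem in the frame of index_flag below -0.016 m)).
It fails at once if the lever is put into, or forced over into, a rear slot other than the one it started in (value of joint shift_fore below -0.12 rad and (value of joint shift_cross above 0.16 rad or value of joint shift_cross below -0.16 rad)).
It fails at once if the glass bell, movement holder or black jar is pushed more than 30 mm away (distance of any of bell_glass_mid, movement_holder_mid, ink_jar_mid from where it was at the start of the episode above 0.03 m).
It also fails if it takes over 48 s, if anything falls off the work surface, if the arm or the gripper's body presses on something with over 40 N, if the wrist force passes 120 N, or if a joint passes its speed limit or range.

## Working session

There is one attempt and no reset: what is moved stays moved. The work goes in short steps, Python scripts to look and compute and a tool call to move; the robot and the scene stay as the last step left them, time stands still between calls to the robot, and variables do not carry over. Pictures are saved under pics/ and viewed, and the job is handed in when it is done.

Besides the shell and the picture viewer there is one more tool, called by a JSON object that holds its "method" and its "body". move_arm: Moves the arm, as the interface text tells. Its arguments: {"type":"object","properties":{"plan":{"type":"string"},"grip_force":{"type":"number"}},"required":["plan"]}

```bash
mkdir -p pics
cat > h.py <<'E'
import numpy as np,cv2
from bench import state,camera
def snap(n,tag):
    c=camera(n); cv2.imwrite(f'pics/{tag}.png',c['image'][:,:,::-1]); np.savez(f'pics/{tag}.npz',**{k:np.array(v) for k,v in c.items()}); return c
def load(tag): return dict(np.load(f'pics/{tag}.npz'))
def pts(c):
    h,w=c['depth'].shape; f=h/2/np.tan(np.radians(c['fovy'])/2)
    v,u=np.mgrid[:h,:w]; d=c['depth']
    P=np.stack([(u-c['cx'])/f*d,(v-c['cy'])/f*d,d],-1)
    return P@c['pose'][:3,:3].T+c['pose'][:3,3]
def proj(c,p):
    h=480; f=h/2/np.tan(np.radians(c['fovy'])/2)
    q=(np.asarray(p)-c['pose'][:3,3])@c['pose'][:3,:3]
    return np.stack([q[...,0]/q[...,2]*f+c['cx'],q[...,1]/q[...,2]*f+c['cy']],-1)
E
python3 - <<'E'
from h import *
for n in('scene','top'):
    c=snap(n,n+'0'); print(n,c['fovy'],c['cx'],c['cy'],c['pose'].round(3).tolist())
s=state(); print(s)
E
```

```text
scene 48.18335783768217 323.215427185002 244.8558830277032 [[0.633, -0.431, 0.643, 0.03], [-0.774, -0.336, 0.537, -0.333], [-0.015, -0.838, -0.546, 0.686], [0.0, 0.0, 0.0, 1.0]]
top 50.0213476441163 312.1485179200736 238.6113065153695 [[-0.002, -0.997, 0.076, 0.494], [-1.0, 0.002, 0.005, 0.126], [-0.005, -0.076, -0.997, 1.066], [0.0, 0.0, 0.0, 1.0]]
{'clock': 0.1, 'q': array([-1.31252653,  0.42666666,  0.07387272,  1.60653753, -0.03408823,
        1.1108407 , -0.06709702]), 'qd': array([-0.00064791, -0.00250449,  0.000745  , -0.00102046, -0.00101474,
        0.0003697 ,  0.00015184]), 'effort': array([ 9.64374020e-03, -9.51532102e+01,  3.77268836e+00, -4.64402819e+01,
        1.97970879e-02,  6.62023143e-03, -1.04131232e-04]), 'tool_pos': array([0.26763452, 0.61948656, 0.40408539]), 'orientation': array([[ 3.96600577e-01, -3.77637434e-04, -9.17991198e-01],
       [ 9.17990507e-01, -1.13114898e-03,  3.96600744e-01],
       [-1.18815610e-03, -9.99999289e-01, -1.01946759e-04]]), 'contact_force': array([ 0.41383415,  0.60387746, -0.13468165]), 'moment': array([-0.00215027, -0.01750548,  0.05002217]), 'width': 0.08531455681446583}
```

View pics/scene0.png

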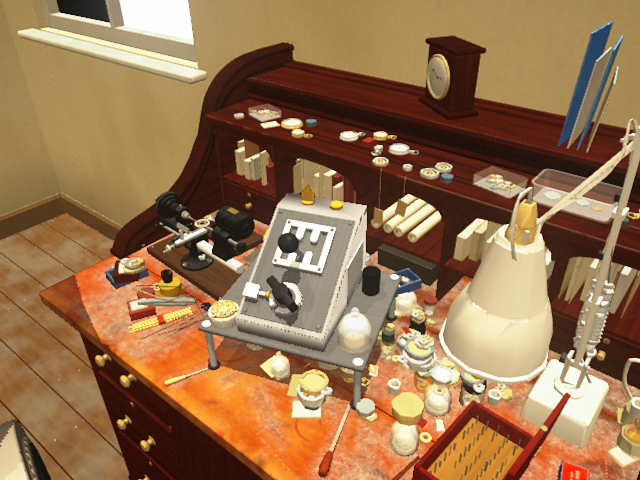

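View pics/top0.png

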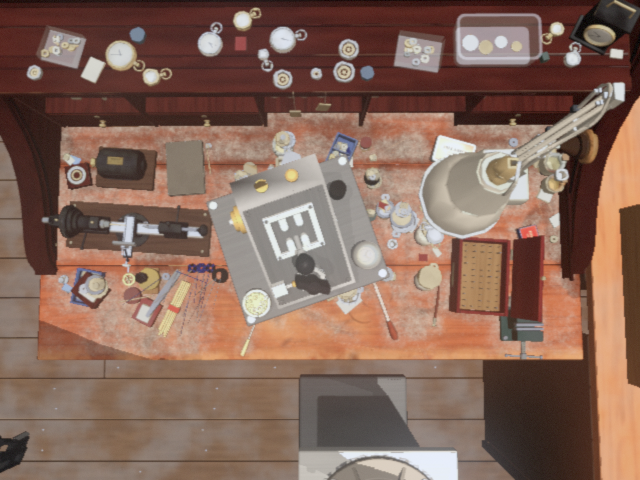

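Run:
```python
from h import *
a=load('scene0')['image'][170:370,180:410]; b=load('top0')['image'][140:340,200:400]
cv2.imwrite('pics/z1.png',cv2.resize(a,None,fx=3.4,fy=3,interpolation=2)[:,:,::-1])
cv2.imwrite('pics/z2.png',cv2.resize(b,None,fx=3,fy=3,interpolation=2)[:,:,::-1])
```

```text
(no output)
```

View pics/z1.png

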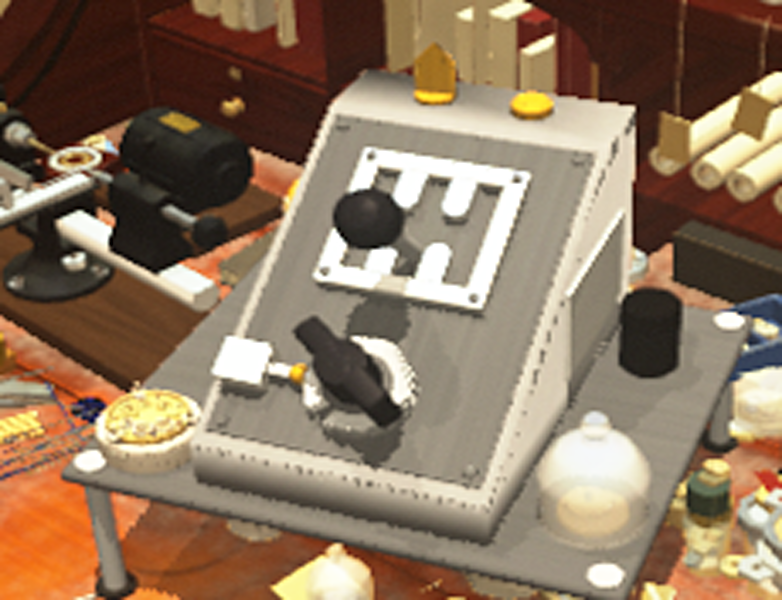

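View pics/z2.png

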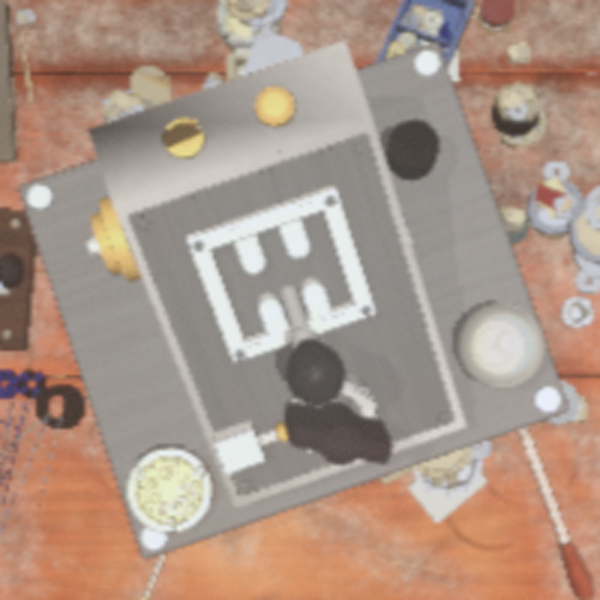

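Run:
```python
from h import *
c=load('top0'); P=pts(c)
for z in [(199,246),(331,200),(369,311),(239,355)]:
    u=z[0]/3+200-.33;v=z[1]/3+140-.33; print(P[int(round(v)),int(round(u))].round(4))
# panel plane
m=np.zeros((480,640),np.uint8)
poly=(np.array([(150,225),(360,155),(450,420),(245,490)])/3+[200,140]).astype(int)
cv2.fillPoly(m,[poly],1)
X=P[(m>0)&(c['depth']>0)]
best=None;rng=np.random.default_rng(0)
for i in range(500):
    a=X[rng.choice(len(X),3,False)]; n=np.cross(a[1]-a[0],a[2]-a[0]); 
    if np.linalg.norm(n)<1e-6: continue
    n/=np.linalg.norm(n); k=abs((X-a[0])@n)<.0015
    if best is None or k.sum()>best.sum(): best=k
Y=X[best]; ctr=Y.mean(0); n=np.linalg.svd(Y-ctr)[2][2]; n*=np.sign(n[2])
print(len(X),best.sum(),ctr,n,'tilt',np.degrees(np.arccos(n[2])),'yaw',np.degrees(np.arctan2(-n[1],-n[0])))
# gate-top: points 8mm above plane, white
h=(P-ctr)@n; 
w=(m>0)&(abs(h-.008)<.003)&(c['image'].min(-1)>150)
r=cv2.minAreaRect(np.argwhere(w)[:,::-1].astype(np.float32)); print(r,w.sum())
# rays of gate corner holes & rect onto plane +8mm
def ray(u,v,pt):
    f=240/np.tan(np.radians(c['fovy'])/2); d=c['pose'][:3,:3]@np.array([(u-c['cx'])/f,(v-c['cy'])/f,1]); o=c['pose'][:3,3]
    return o+d*((pt-o)@n)/(d@n)
C=[ray(z[0]/3+200-.33,z[1]/3+140-.33,ctr+.008*n) for z in [(199,246),(331,200),(369,311),(239,355)]]
C=np.array(C);print(C, C.mean(0)-.008*n)
y=(C[0]+C[3]-C[1]-C[2]);x=C[0]+C[1]-C[2]-C[3]; print(np.linalg.norm(y)/2,np.linalg.norm(x)/2, 'yaw y',np.degrees(np.arctan2(-y[0],y[1])),'yaw x',np.degrees(np.arctan2(x[1],x[0])), x/np.linalg.norm(x))
# stand plate caps
for z in [(39,196),(427,62),(547,399),(153,538)]:
    print(P[int(z[1]/3+140),int(z[0]/3+200)].round(4))
```

```text
[0.5855 0.206  0.2287]
[0.6115 0.1338 0.2309]
[0.5533 0.1122 0.1931]
[0.528  0.187  0.1923]
6996 3004 [0.54851074 0.14996282 0.18517053] [-0.4968246  -0.17541212  0.84993877] tilt 31.794989941891735 yaw 19.446419048865877
((294.7347106933594, 248.82752990722656), (80.12773132324219, 61.06285095214844), 72.12130737304688) 1294
[[0.58614788 0.20601158 0.2281509 ]
 [0.61133128 0.13386971 0.22798286]
 [0.55298557 0.11266786 0.18950168]
 [0.52803858 0.186574   0.19017203]] [0.57360042 0.16118408 0.20215236]
0.07720715770541779 0.07255940781648353 yaw y 18.944582385739675 yaw x 19.23750839247393 [0.80248041 0.28004243 0.52687895]
[0.6323 0.319  0.0995]
[0.7183 0.0739 0.0992]
[5.031e-01 3.000e-04 9.990e-02]
[0.418  0.2453 0.0993]
```

```bash
cat >> h.py <<'E'
yaw=np.radians(19.15); t=np.radians(32)
c_,s_=np.cos(yaw),np.sin(yaw)
GX=np.array([np.cos(t)*c_,np.cos(t)*s_,np.sin(t)]);GY=np.array([-s_,c_,0]);GZ=np.cross(GX,GY)
G=np.stack([GX,GY,GZ],1); g0=np.array([.5736,.1612,.2022])
def gw(p): return g0+G@np.asarray(p,float)
def wg(p): return (np.asarray(p)-g0)@G
def knob(f,c): return gw([.15*np.sin(f),.15*np.sin(c)*np.cos(f),-.0755+.15*np.cos(c)*np.cos(f)])
def stem(f,c): return gw([.08*np.sin(f),.08*np.sin(c)*np.cos(f),-.0755+.08*np.cos(c)*np.cos(f)])
def knob_obs(c):
    P=pts(c);q=wg(P);im=c['image'].astype(int)
    m=(im.max(-1)<70)&(abs(q[...,0])<.09)&(abs(q[...,1])<.08)&(q[...,2]>.045)&(q[...,2]<.11)
    return P,q,m
def sphere(X):
    A=np.c_[2*X,np.ones(len(X))];b=(X**2).sum(1);x=np.linalg.lstsq(A,b,rcond=None)[0];return x[:3],np.sqrt(x[3]+x[:3]@x[:3])
E
python3 - <<'E'
from h import *
for n in('scene0','top0'):
    c=load(n);P,q,m=knob_obs(c); ctr,r=sphere(q[m]); print(n,m.sum(),'gate frame',ctr.round(4),r, 'px',np.argwhere(m).mean(0)[::-1], 'pred',proj(c,knob(-.29,0)))
    mm=(c['image'].max(-1)<75)&(abs(q[...,0]+.095)<.04)&(abs(q[...,1])<.045)&(q[...,2]>.03)&(q[...,2]<.05)
    Q=q[mm]; cc=Q.mean(0); u=np.linalg.svd((Q-cc)[:,:2])[2][0]; print('bar',mm.sum(),cc.round(4),Q[:,2].max(),'theta',np.degrees(np.arctan2(u[1],u[0])))
print([knob(*a).round(4).tolist() for a in[(-.29,0),(0,0),(0,.315),(.29,.315)]], gw([-.095,0,.044]))
E
```

```text
scene0 306 gate frame [-0.0348  0.0075  0.0573] 0.02821850819691284 px [287.68954248 243.61437908] pred [285.37235084 253.31540238]
bar 366 [-0.0948 -0.0016  0.0419] 0.04611414641923213 theta -125.22333718130137
top0 0 gate frame [0. 0. 0.] 0.0 px [nan nan] pred [307.83199139 271.08756479]<stdin>:3: RuntimeWarning: Mean of empty slice.
  ret = um.true_divide(
<stdin>:5: RuntimeWarning: Mean of empty slice.
Traceback (most recent call last):
ValueError: zero-size array to reduction operation maximum which has no identity
```

Run:
```python
from h import *
for n in('scene0','top0'):
    c=load(n); im=c['image'][:,:,::-1].copy()
    big=cv2.resize(im,None,fx=3,fy=3,interpolation=2)
    def dot(p,col):
        u=proj(c,p); cv2.circle(big,tuple(int(round(x*3+1)) for x in u),4,col,1)
    for a in(-.041,.041):
        for b in(-.043,.043): dot(gw([a,b,.008]),(0,0,255))
    dot(knob(-.29,0),(0,255,0));dot(stem(-.29,0),(255,0,0));dot(gw([-.095,0,.044]),(0,255,255))
    dot(gw([-.095+.026,0,.012]),(255,0,255));dot(gw([-.095-.026,0,.012]),(255,0,255))
    o=(210,180) if n[0]=='s' else(200,140)
    cv2.imwrite(f'pics/ov_{n}.png',big[o[1]*3:o[1]*3+600,o[0]*3:o[0]*3+600])
c=load('top0');print(c['image'][264,305],pts(c)[264,305],wg(pts(c)[264,305]))
c=load('scene0');print(pts(c)[244,288],wg(pts(c)[244,288]))
```

```text
[108 104 101] [0.51572281 0.14142641 0.2650752 ] [-0.01854871  0.00030679  0.0857316 ]
[0.50583667 0.13149979 0.25593792] [-0.03407225 -0.00582745  0.0846573 ]
```

View pics/ov_scene0.png

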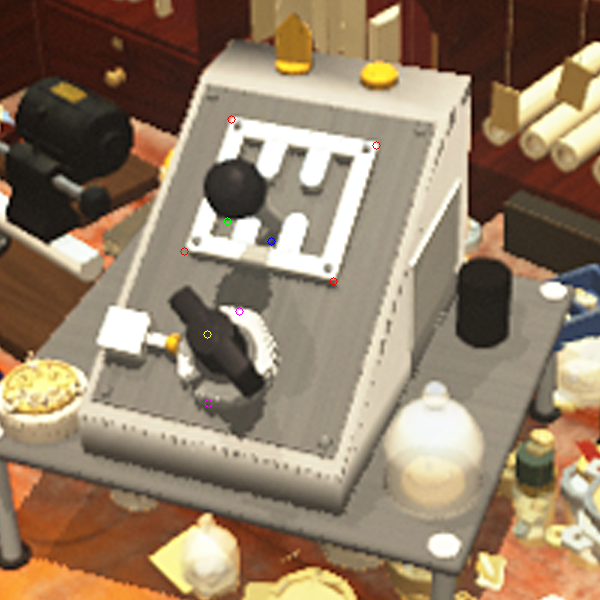

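View pics/ov_top0.png

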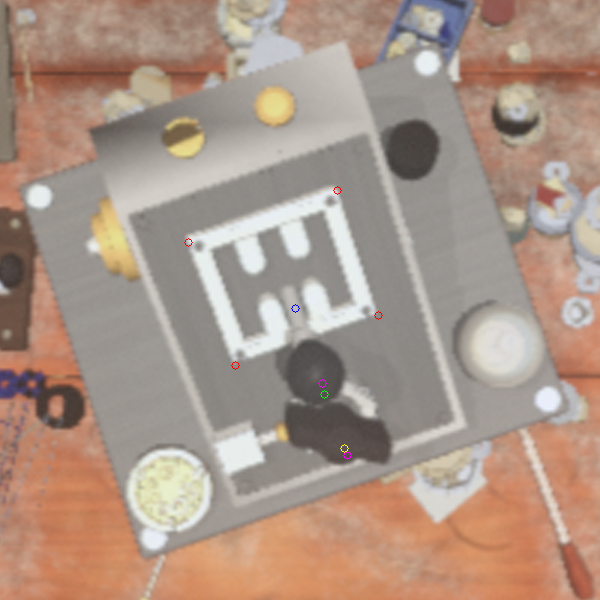

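```bash
cat >> h.py <<'E'
def rayd(c,u,v):
    f=240/np.tan(np.radians(c['fovy'])/2); d=c['pose'][:3,:3]@np.array([(u-c['cx'])/f,(v-c['cy'])/f,1]); return c['pose'][:3,3],d/np.linalg.norm(d)
def tri(l):
    A=np.zeros((3,3));b=np.zeros(3)
    for o,d in l:
        M=np.eye(3)-np.outer(d,d);A+=M;b+=M@o
    p=np.linalg.solve(A,b); return p,[np.linalg.norm((np.eye(3)-np.outer(d,d))@(p-o)) for o,d in l]
E
python3 - <<'E'
from h import *
s=load('scene0');t_=load('top0')
def T(n,zs,zt):
    p,e=tri([rayd(s,zs[0]/3+210-.33,zs[1]/3+180-.33),rayd(t_,zt[0]/3+200-.33,zt[1]/3+140-.33)])
    print(n,p.round(4),'gate',wg(p).round(4),np.round(e,4))
T('knob',(236,187),(314,371))
T('bar',(217,341),(338,433))
T('holeTL',(238,126),(199,246));T('holeTR',(366,152),(331,200));T('holeBR',(328,268),(369,311));T('holeBL',(195,241),(239,355))
T('jar top',(485,270),(413,140))
T('plug',(380,70),(275,103))
T('flagfoot',(294,67),(183,140))
T('capFR',(444,545),(547,399))
E
```

```text
knob [0.5175 0.1425 0.2491] gate [-0.0253  0.0007  0.0711] [0.0004 0.0004]
bar [0.4841 0.1301 0.1779] gate [-0.0932 -0.      0.0296] [0.0006 0.0006]
holeTL [0.5864 0.2055 0.2295] gate [0.037  0.0376 0.0091] [0.0006 0.0006]
holeTR [0.6115 0.1338 0.2275] gate [ 0.0361 -0.0383  0.0072] [0.0001 0.0001]
holeBR [0.5528 0.1127 0.1924] gate [-0.0353 -0.039   0.0106] [0. 0.]
holeBL [0.5283 0.1862 0.1916] gate [-0.035   0.0385  0.0094] [0.0004 0.0004]
jar top [0.6596 0.0851 0.1429] gate [ 0.0163 -0.1001 -0.0801] [0.0001 0.0001]
plug [0.6616 0.1636 0.2465] gate [ 0.0946 -0.0266 -0.0069] [0.0003 0.0003]
flagfoot [0.6432 0.2132 0.2397] gate [ 0.0901  0.0263 -0.0121] [0.0009 0.0009]
capFR [ 5.041e-01 -1.000e-04  9.980e-02] gate [-0.1548 -0.1295 -0.024 ] [0.0005 0.0005]
```

Run:
```python
from h import *
for n in('scene0','top0'):
    c=load(n);q=wg(pts(c));im=c['image'].astype(int)
    near=(np.hypot(q[...,0]+.095,q[...,1])<.036)&(q[...,2]>.037)&(q[...,2]<.05)&(im.max(-1)<140)
    Q=q[near]; cc=Q.mean(0); u=np.linalg.svd((Q-cc)[:,:2])[2][0];a=np.degrees(np.arctan2(u[1],u[0]))%180
    pr=(Q-cc)[:,:2]@u; pp=(Q-cc)[:,:2]@[-u[1],u[0]]
    print(n,near.sum(),cc.round(4),'theta',a,np.ptp(pr),np.ptp(pp),'cam',1.4-np.radians(a))
for a in[(-.17,0),(0,0),(0,.315),(.15,.315),(.29,.315),(.31,.315)]: print(a,knob(*a).round(4))
```

```text
scene0 408 [-0.0937 -0.0015  0.0425] theta 55.01893569679666 0.06007552825560963 0.02396650035494869 cam 0.43973842114785755
top0 336 [-0.0913  0.0004  0.0434] theta 54.57285362485396 0.05932365120935652 0.02508692110506594 cam 0.44752402203737585
(-0.17, 0) [0.5171 0.1416 0.2501]
(0, 0) [0.5363 0.1482 0.2654]
(0, 0.315) [0.5248 0.1934 0.2591]
(0.15, 0.315) [0.5437 0.1995 0.2696]
(0.29, 0.315) [0.5627 0.2046 0.2768]
(0.31, 0.315) [0.5655 0.2053 0.2776]
```

{"method": "move_arm", "body": {"plan": "1 0 -1.2 0 -6;1 0 -1.2 0 -6;1 0 -1.2 0 -6;1 0 -1.2 0 -6;1 0 -1.2 0 -6;1 0 -1.2 0 -6;1 0 -1 0 -6.5"}}

```text
clock: 0.68
tool_pos: [0.2677, 0.6196, 0.4872]
orientation: [[-0.332, -0.0, -0.943], [0.943, -0.0, -0.332], [-0.0, -1.0, 0.0]]
contact_force: [0.3, 0.7, 0.4]
width: 0.0852
```

```bash
cat >> h.py <<'E'
def rep(target=None):
    s=state();R=s['orientation'];print('t',round(s['clock'],2),'tcp',s['tool_pos'].round(4),'xang',np.degrees(np.arctan2(R[1,0],R[0,0])).round(2),'F',s['contact_force'].round(1),'w',s['width'].round(4),'q',s['q'].round(2))
    if target is not None: print('shift cm',((np.array(target)-s['tool_pos'])@R*100).round(2))
E
python3 -c "
from h import *
rep([.517,.142,.485])"
```

```text
Traceback (most recent call last):
  File "h.py", line 37, in rep
    s=state();R=s['orientation'];print('t',round(s['clock'],2),'tcp',s['tool_pos'].round(4),'xang',np.degrees(np.arctan2(R[1,0],R[0,0])).round(2),'F',s['contact_force'].round(1),'w',s['width'].round(4),'q',s['q'].round(2))
                                                                                                                                                                                      ^^^^^^^^^^^^^^^^
AttributeError: 'float' object has no attribute 'round'
```

```bash
sed -i "s/s\['width'\].round(4)/round(float(s['width']),4)/" h.py; python3 -c "
from h import *
rep([.517,.142,.485])"
```

```text
t 0.68 tcp [0.2677 0.6196 0.4872] xang 109.41 F [0.3 0.7 0.4] w 0.0852 q [-1.21  0.37 -0.06  1.5   0.02  1.27  0.63]
shift cm [-53.33   0.23  -7.64]
```

{"method": "move_arm", "body": {"plan": "1 -3.8 0 -0.55 0;1 -3.8 0 -0.55 0;1 -3.8 0 -0.55 0;1 -3.8 0 -0.55 0;1 -3.8 0 -0.55 0;1 -3.8 0 -0.55 0;1 -3.8 0 -0.55 0;1 -3.8 0 -0.55 0;1 -3.8 0 -0.55 0;1 -3.8 0 -0.55 0;1 -3.8 0 -0.55 0;1 -3.8 0 -0.55 0;1 -3.8 0 -0.55 0;1 -3.8 0 -0.5 0;1 0 0 0 0"}}

```text
clock: 1.93
tool_pos: [0.5167, 0.135, 0.4868]
orientation: [[-0.32, 0.001, -0.947], [0.947, -0.002, -0.32], [-0.002, -1.0, -0.0]]
contact_force: [-0.3, -0.6, -0.5]
width: 0.0853
```

```bash
python3 -c "
from h import *
rep([.517,.142,.400])"
```

```text
t 1.93 tcp [0.5167 0.135  0.4868] xang 108.66 F [-0.3 -0.6 -0.5] w 0.0853 q [-0.61  0.12  0.26  1.83 -0.03  1.19  1.55]
shift cm [ 0.67  8.68 -0.26]
```

{"method": "move_arm", "body": {"plan": "1 0.3 3 -0.13 0;1 0.3 3 -0.13 0;1 0.1 2.5 0 0;1 0 0 0 0"}}

```text
clock: 2.27
tool_pos: [0.5131, 0.1495, 0.3973]
orientation: [[-0.328, -0.006, -0.945], [0.945, -0.003, -0.328], [-0.001, -1.0, 0.007]]
contact_force: [-1.3, -0.6, -0.8]
width: 0.0851
```

```bash
python3 -c "
from h import *
rep([.517,.142,.400]);c=snap('scene','s1');cv2.imwrite('pics/s1z.png',cv2.resize(c['image'][120:370,180:430,::-1],None,fx=2.4,fy=2.4))"
```

```text
t 2.27 tcp [0.5131 0.1495 0.3973] xang 109.16 F [-1.3 -0.6 -0.8] w 0.0851 q [-0.61  0.21  0.24  1.94 -0.06  1.01  1.56]
shift cm [-0.84 -0.27 -0.12]
```

View pics/s1z.png

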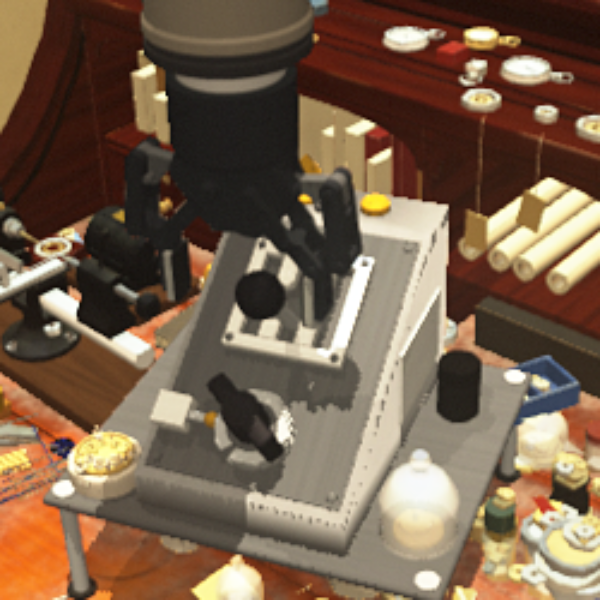

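{"method": "move_arm", "body": {"plan": "1 -0.8 0 -0.1 0;1 0 0 0 0;1 0 0 0 0"}}

```text
clock: 2.57
tool_pos: [0.5187, 0.1417, 0.4033]
orientation: [[-0.327, 0.002, -0.945], [0.945, 0.001, -0.327], [0.0, -1.0, -0.002]]
contact_force: [0.0, 0.2, 0.1]
width: 0.0856
```

```bash
python3 -c "
from h import *
rep([.517,.142,.400]);"
```

```text
t 2.57 tcp [0.5187 0.1417 0.4033] xang 109.07 F [0.  0.2 0.1] w 0.0856 q [-0.6   0.2   0.25  1.93 -0.06  1.02  1.58]
shift cm [0.08 0.33 0.16]
```

{"method": "move_arm", "body": {"plan": "0.6 0 0.5 0.1 0;0.3 0 0 0 0;0.2 0 0 0 0;0.2 0 0 0 0;0.2 0 0 0 0;0.2 0 0 0 0;0.2 0 0 0 0;0.2 0 0 0 0", "grip_force": 25}}

```text
clock: 3.23
tool_pos: [0.5171, 0.1419, 0.3969]
orientation: [[-0.328, -0.0, -0.945], [0.945, -0.0, -0.328], [0.0, -1.0, 0.0]]
contact_force: [-2.9, -0.5, 6.0]
width: 0.0302
```

```bash
python3 -c "
from h import *
rep(knob(0,0)+[0,0,.15]);c=snap('scene','s2');cv2.imwrite('pics/s2z.png',cv2.resize(c['image'][120:370,180:430,::-1],None,fx=2.4,fy=2.4))"
```

```text
t 3.23 tcp [0.5171 0.1419 0.3969] xang 109.13 F [-2.9 -0.5  6. ] w 0.0302 q [-0.6   0.21  0.25  1.94 -0.06  1.    1.58]
shift cm [-0.03 -1.85 -2.02]
```

View pics/s2z.png

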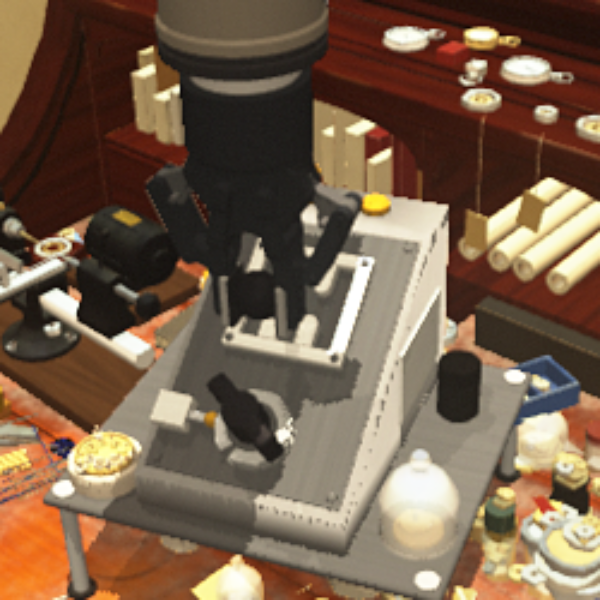

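{"method": "move_arm", "body": {"plan": "0.2 0 -0.42 -0.5 0;0.2 0 -0.4 -0.5 0;0.2 0 -0.38 -0.5 0;0.2 0 -0.35 -0.5 0;0.2 0 0 0 0;0.2 0 0 0 0"}}

```text
clock: 3.78
tool_pos: [0.5361, 0.1486, 0.4124]
orientation: [[-0.328, -0.0, -0.945], [0.945, -0.0, -0.328], [0.0, -1.0, 0.0]]
contact_force: [-4.1, -2.0, 6.4]
width: 0.0303
```

```bash
cat >> h.py <<'E'
def look(tag):
    c=snap('scene',tag);cv2.imwrite(f'pics/{tag}z.png',cv2.resize(c['image'][150:350,210:410,::-1],None,fx=3,fy=3)); return c
E
python3 -c "
from h import *
rep(knob(0,.315)+[0,0,.148]);look('s3')"
```

```text
t 3.78 tcp [0.5361 0.1486 0.4124] xang 109.13 F [-4.1 -2.   6.4] w 0.0303 q [-0.6   0.23  0.25  1.88 -0.06  1.05  1.58]
shift cm [ 4.61  0.53 -0.4 ]
```

View pics/s3z.png

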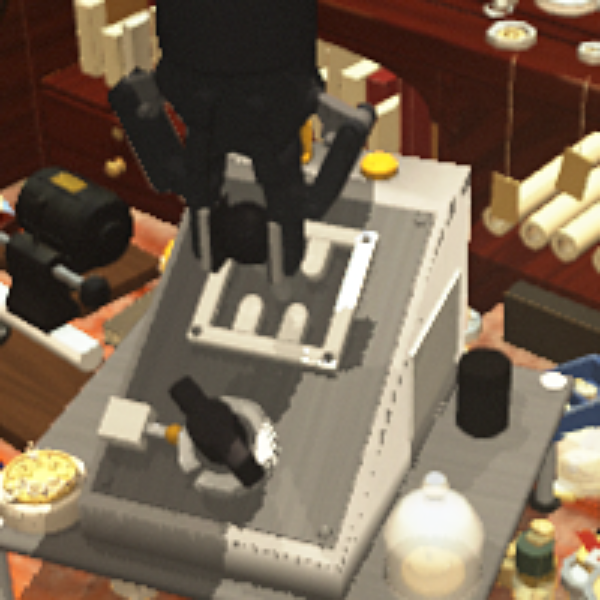

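```bash
python3 -c "
from h import *
c=load('s3')
for f in(-.05,0,.05): print(f,(proj(c,knob(f,0))-[210,150])*3)
c=snap('top','t3');cv2.imwrite('pics/t3z.png',cv2.resize(c['image'][180:300,230:380,::-1],None,fx=4,fy=4))"
```

```text
-0.05 [244.83556994 242.44713483]
0 [249.28510172 229.33620816]
0.05 [253.8844955 216.660409 ]
```

View pics/t3z.png

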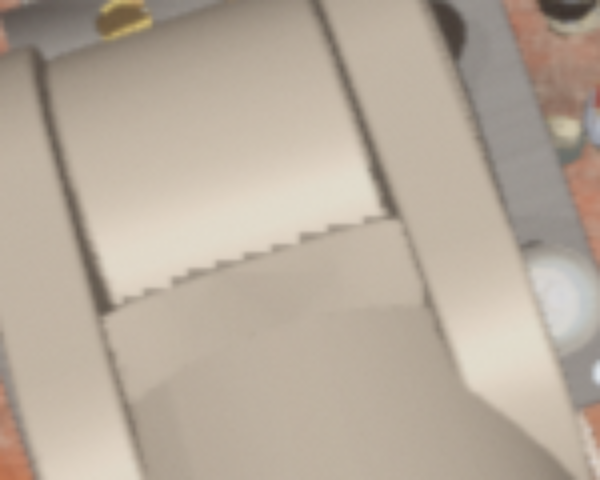

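{"method": "move_arm", "body": {"plan": "0.2 0.77 0.02 0 0;0.2 0.77 0.05 -0.03 0;0.2 0.77 0.08 -0.05 0;0.2 0 0 0 0"}}

```text
clock: 4.22
tool_pos: [0.529, 0.1717, 0.4105]
orientation: [[-0.329, -0.0, -0.944], [0.944, -0.0, -0.329], [-0.0, -1.0, 0.0]]
contact_force: [-0.8, -1.9, 4.0]
width: 0.0297
```

```bash
python3 -c "
from h import *
rep(knob(0,.315)+[0,0,.148]);look('s4')"
```

```text
t 4.22 tcp [0.529  0.1717 0.4105] xang 109.2 F [-0.8 -1.9  4. ] w 0.0297 q [-0.63  0.23  0.23  1.88 -0.06  1.04  1.54]
shift cm [ 2.19  0.34 -0.31]
```

View pics/s4z.png

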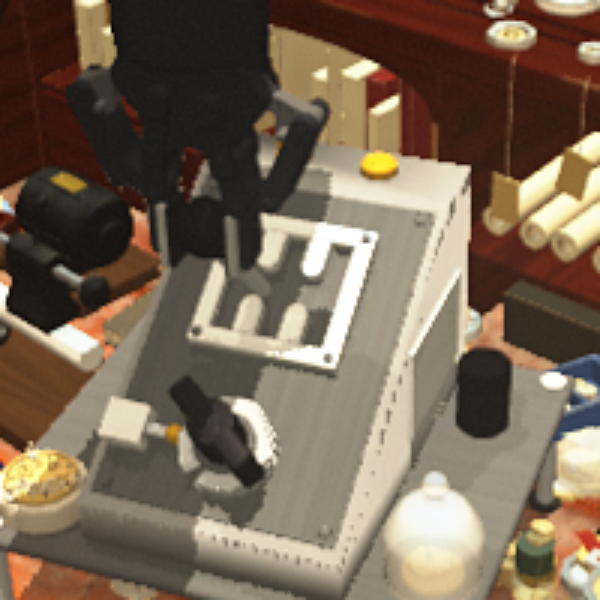

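Smooth; the knob is half-way across with small forces. Continuing across.

{"method": "move_arm", "body": {"plan": "0.2 0.75 0.11 -0.07 0;0.2 0.75 0.14 -0.09 0;0.2 0.75 0.17 -0.11 0;0.2 0 0 0 0;0.2 0 0 0 0"}}

```text
clock: 4.68
tool_pos: [0.5246, 0.1925, 0.4063]
orientation: [[-0.328, 0.0, -0.945], [0.945, -0.001, -0.328], [-0.001, -1.0, 0.0]]
contact_force: [2.6, -3.6, -0.2]
width: 0.03
```

```bash
python3 -c "
from h import *
rep(knob(0,.315)+[0,0,.148]);rep(knob(.29,.315)+[0,0,.148]);look('s5')"
```

```text
t 4.68 tcp [0.5246 0.1925 0.4063] xang 109.12 F [ 2.6 -3.6 -0.2] w 0.03 q [-0.66  0.24  0.22  1.88 -0.06  1.03  1.5 ]
shift cm [ 0.09 -0.08 -0.05]
t 4.68 tcp [0.5246 0.1925 0.4063] xang 109.12 F [ 2.6 -3.6 -0.2] w 0.03 q [-0.66  0.24  0.22  1.88 -0.06  1.03  1.5 ]
shift cm [-0.11 -1.85 -4.  ]
```

View pics/s5z.png

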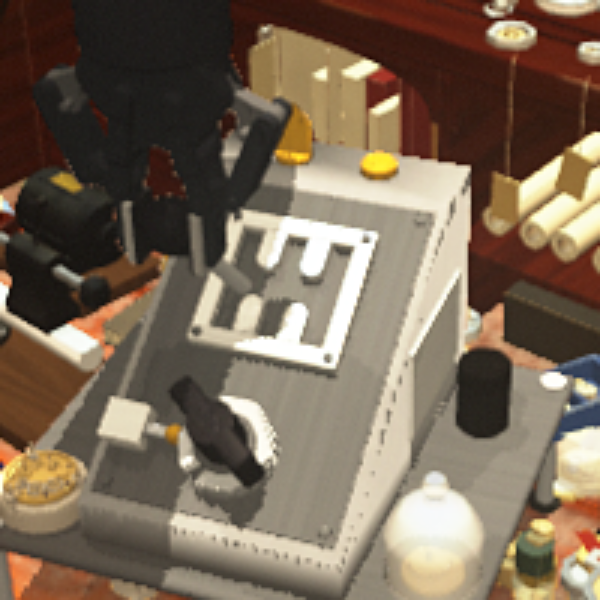

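{"method": "move_arm", "body": {"plan": "0.2 0 -0.28 -0.5 0;0.2 0 -0.27 -0.5 0;0.2 0 -0.26 -0.5 0;0.2 0 -0.24 -0.5 0;0.2 0 0 0 0;0.2 0 0 0 0"}}

```text
clock: 5.23
tool_pos: [0.5434, 0.1991, 0.4171]
orientation: [[-0.327, -0.001, -0.945], [0.945, -0.0, -0.327], [0.0, -1.0, 0.001]]
contact_force: [-2.2, -3.5, 3.9]
width: 0.03
```

```bash
python3 -c "
from h import *
rep(knob(.29,.315)+[0,0,.148]);look('s6')"
```

```text
t 5.23 tcp [0.5434 0.1991 0.4171] xang 109.1 F [-2.2 -3.5  3.9] w 0.03 q [-0.65  0.26  0.23  1.82 -0.07  1.07  1.5 ]
shift cm [-0.12 -0.77 -2.  ]
```

View pics/s6z.png

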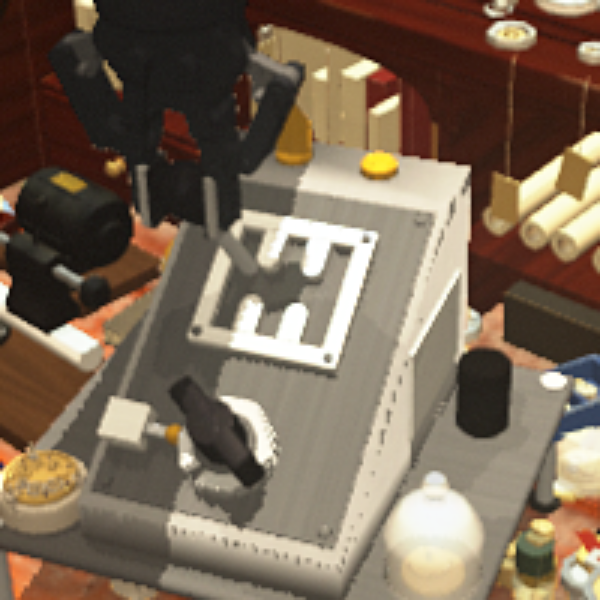

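{"method": "move_arm", "body": {"plan": "0.2 -0.03 -0.22 -0.5 0;0.2 -0.03 -0.2 -0.5 0;0.2 -0.03 -0.18 -0.5 0;0.2 -0.03 -0.16 -0.5 0;0.2 0 -0.1 -0.3 0;0.2 0 0 0 0;0.2 0 0 0 0"}}

```text
clock: 5.87
tool_pos: [0.5653, 0.2056, 0.4255]
orientation: [[-0.328, -0.0, -0.945], [0.945, -0.0, -0.328], [0.0, -1.0, 0.0]]
contact_force: [-2.2, -3.2, 1.6]
width: 0.0298
```

```bash
python3 -c "
from h import *
rep(knob(.29,.315)+[0,0,.148]);look('s7')"
```

```text
t 5.87 tcp [0.5653 0.2056 0.4255] xang 109.13 F [-2.2 -3.2  1.6] w 0.0298 q [-0.64  0.29  0.23  1.76 -0.07  1.1   1.52]
shift cm [-0.02  0.07  0.28]
```

View pics/s7z.png

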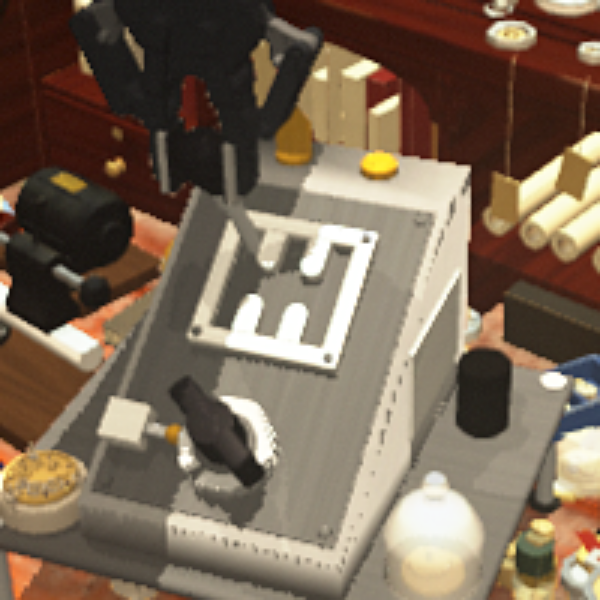

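{"method": "move_arm", "body": {"plan": "0.2 0 -0.07 -0.25 0;0.2 0 -0.06 -0.25 0;0.2 0 0 0 0;0.2 0 0 0 0"}}

```text
clock: 6.25
tool_pos: [0.5694, 0.2071, 0.4265]
orientation: [[-0.328, -0.002, -0.945], [0.945, -0.001, -0.328], [-0.0, -1.0, 0.003]]
contact_force: [-9.5, -6.0, 2.2]
width: 0.03
```

```bash
python3 -c "
from h import *
rep(knob(.29,.315)+[0,0,.148])"
```

```text
t 6.25 tcp [0.5694 0.2071 0.4265] xang 109.13 F [-9.5 -6.   2.2] w 0.03 q [-0.64  0.3   0.23  1.75 -0.08  1.1   1.52]
shift cm [-0.02  0.17  0.71]
```

{"method": "move_arm", "body": {"plan": "0.9 0 0 0 0;0.9 0 0 0 0;0.9 0 0 0 0;0.9 0 0 0 0;0.9 0 0 0 0;0.9 0 -2 0 0;0.9 0 -3 0 0;0.9 0 -3 0 0;0.9 0 -1 2 0;0.9 0 0 3 0;0.9 0 0 3 0;0.9 0 0 3 0;0.9 0 0 0 0"}}

```text
clock: 7.33
tool_pos: [0.4627, 0.1696, 0.5175]
orientation: [[-0.328, -0.0, -0.945], [0.945, 0.001, -0.328], [0.001, -1.0, -0.0]]
contact_force: [1.6, 0.7, 1.3]
width: 0.0767
```

```bash
python3 -c "
from h import *
rep(gw([-.095,0,.044])+[0,0,.15]);c=look('s8')
P,q,m=knob_obs(c)
for f in(.2,.24,.29): print(f,(proj(c,knob(f,.315))-[210,150])*3)
"
```

```text
t 7.33 tcp [0.4627 0.1696 0.5175] xang 109.13 F [1.6 0.7 1.3] w 0.0767 q [-0.69  0.03  0.22  1.86 -0.01  1.25  1.43]
shift cm [-4.45 17.83  0.19]
0.2 [191.50773585 174.79356069]
0.24 [196.38817901 166.588589  ]
0.29 [202.7222494  156.87469773]
```

View pics/s8z.png

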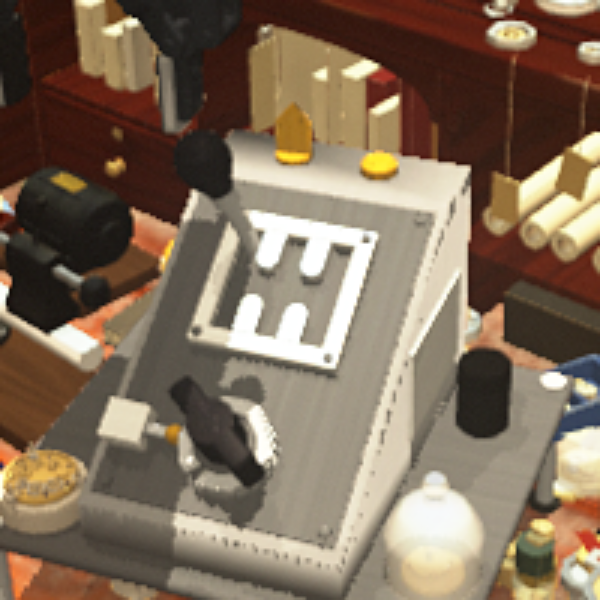

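{"method": "move_arm", "body": {"plan": "0.9 0 0 0 7.1;0.9 0 0 0 7.1;0.9 0 0 0 7.1;0.9 0 0 0 7.1;0.9 0 0 0 7.1;0.9 0 0 0 7.1;0.9 0 0 0 7.1;0.9 0 0 0 7.1;0.9 0 0 0 7.1;0.9 0 0 0 7.1;0.7 0 0 0 7.1;0.6 0 0 0 7.1;0.5 0 0 0 7.1;0.5 0 0 0 7.1;0.5 0 0 0 7.1;0.5 0 0 0 7.1;0.5 0 0 0 7.1;0.5 0 0 0 0;0.5 0 0 0 0"}}

```text
clock: 8.97
tool_pos: [0.4666, 0.1716, 0.5169]
orientation: [[0.981, 0.0, 0.196], [-0.196, -0.0, 0.981], [0.0, -1.0, -0.0]]
contact_force: [-0.0, 0.6, -0.7]
width: 0.0426
```

```bash
python3 -c "
from h import *
a=gw([-.095,0,.036]);zt=gw([-.095,0,.044])[2];print(zt)
rep([a[0],a[1],zt+.20]);rep([a[0],a[1],zt+.152])
c=snap('top','t8');cv2.imwrite('pics/t8z.png',cv2.resize(c['image'][140:340,200:400,::-1],None,fx=3,fy=3))"
```

```text
0.18917178612872826
t 8.97 tcp [0.4666 0.1716 0.5169] xang -11.33 F [-0.   0.6 -0.7] w 0.0426 q [-0.73  0.03  0.26  1.86 -0.01  1.25 -0.67]
shift cm [ 2.11 12.77 -3.97]
t 8.97 tcp [0.4666 0.1716 0.5169] xang -11.33 F [-0.   0.6 -0.7] w 0.0426 q [-0.73  0.03  0.26  1.86 -0.01  1.25 -0.67]
shift cm [ 2.11 17.57 -3.97]
```

View pics/t8z.png

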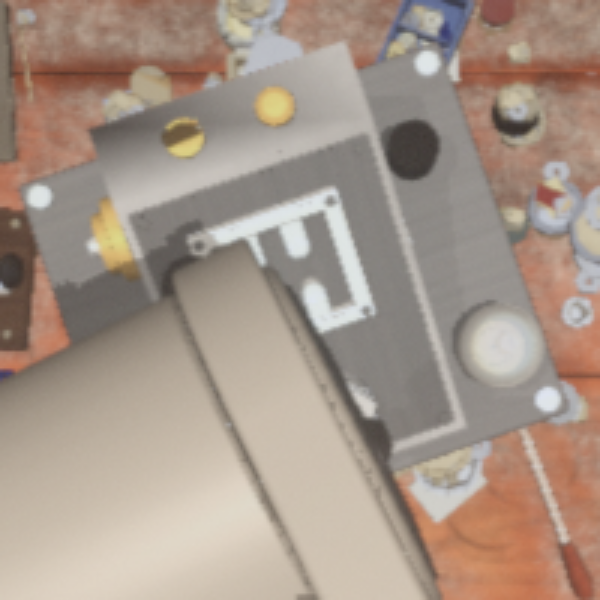

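{"method": "move_arm", "body": {"plan": "0.42 0.7 2 -1.3 0;0.42 0.7 3 -1.3 0;0.42 0.7 3 -1.35 0;0.42 0 3 0 0;0.42 0 1.8 0 0;0.42 0 0 0 0;0.42 0 0 0 0;0.42 0 0 0 0"}}

```text
clock: 9.68
tool_pos: [0.4794, 0.1287, 0.3902]
orientation: [[0.98, 0.001, 0.199], [-0.199, 0.001, 0.98], [0.001, -1.0, 0.001]]
contact_force: [0.5, 0.4, -0.3]
width: 0.036
```

```bash
python3 -c "
from h import *
a=gw([-.095,0,.036]);zt=gw([-.095,0,.044])[2]
rep([a[0],a[1],zt+.152]);look('s9')"
```

```text
t 9.68 tcp [0.4794 0.1287 0.3902] xang -11.47 F [ 0.5  0.4 -0.3] w 0.036 q [-0.66  0.15  0.3   2.03 -0.05  0.97 -0.54]
shift cm [ 0.01  4.9  -0.02]
```

View pics/s9z.png

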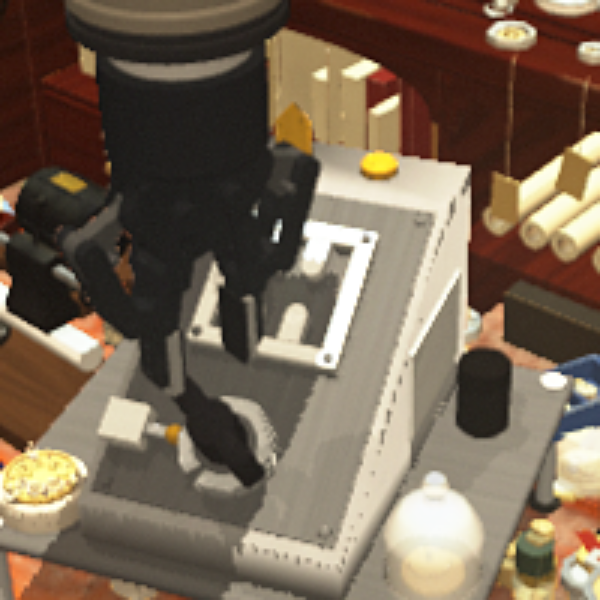

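{"method": "move_arm", "body": {"plan": "0.42 0 1.5 0 0;0.42 0 1.2 0 0;0.42 0 1.2 0 0;0.42 0 0.5 0 0;0.42 0 0.5 0 0;0.42 0 0 0 0;0.42 0 0 0 0"}}

```text
clock: 10.32
tool_pos: [0.4792, 0.1285, 0.3406]
orientation: [[0.98, 0.001, 0.2], [-0.2, 0.0, 0.98], [0.001, -1.0, 0.001]]
contact_force: [-0.2, -0.2, 0.7]
width: 0.0362
```

```bash
python3 -c "
from h import *
a=gw([-.095,0,.036]);zt=gw([-.095,0,.044])[2]
rep([a[0],a[1],zt+.152]);look('s10')"
```

```text
t 10.32 tcp [0.4792 0.1285 0.3406] xang -11.56 F [-0.2 -0.2  0.7] w 0.0362 q [-0.65  0.21  0.3   2.08 -0.08  0.86 -0.51]
shift cm [ 0.03 -0.05  0.01]
```

View pics/s10z.png

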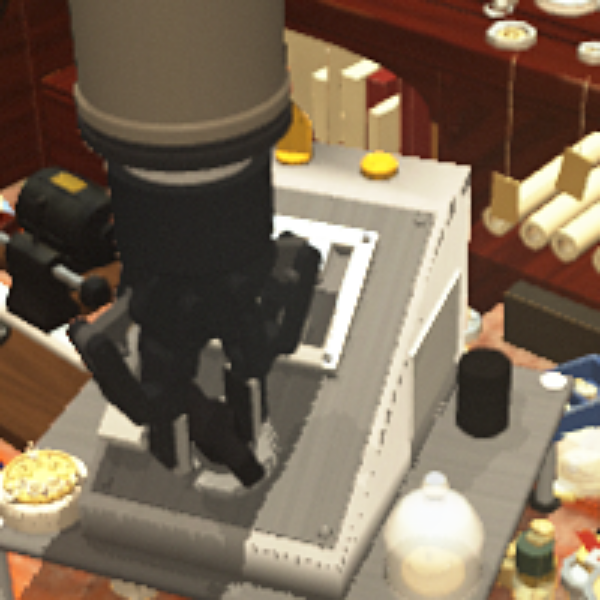

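{"method": "move_arm", "body": {"plan": "0.31 0 0 0 0;0.31 0 0 0 0;0.31 0 0 0 5;0.31 0 0 0 5;0.31 0 0 0 5;0.31 0 0 0 5;0.31 0 0 0 0;0.31 0 0 0 0", "grip_force": 20}}

```text
clock: 11.03
tool_pos: [0.4807, 0.1287, 0.3417]
orientation: [[0.852, 0.006, 0.524], [-0.524, 0.002, 0.852], [0.004, -1.0, 0.005]]
contact_force: [11.7, -0.2, 2.3]
width: 0.0267
```

```bash
python3 -c "
from h import *
a=gw([-.095,0,.036]);zt=gw([-.095,0,.044])[2]
rep([a[0],a[1],zt+.152]);look('s11')"
```

```text
t 11.03 tcp [0.4807 0.1287 0.3417] xang -31.6 F [11.7 -0.2  2.3] w 0.0267 q [-0.7   0.21  0.35  2.08 -0.1   0.86 -0.84]
shift cm [-0.1   0.05 -0.08]
```

View pics/s11z.png

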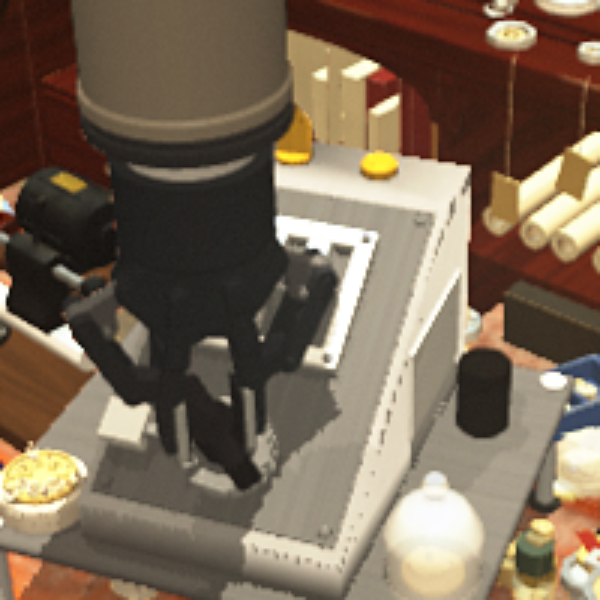

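{"method": "move_arm", "body": {"plan": "0.31 0.15 0 0.1 4;0.31 0 0 0 5;0.31 0 0 0 5;0.31 0 0 0 5;0.31 0 0 0 0;0.31 0 0 0 0"}}

```text
clock: 11.58
tool_pos: [0.4813, 0.1285, 0.3408]
orientation: [[0.635, 0.002, 0.773], [-0.773, 0.001, 0.635], [0.001, -1.0, 0.002]]
contact_force: [5.6, -2.3, 1.0]
width: 0.0266
```

```bash
python3 -c "
from h import *
a=gw([-.095,0,.036]);zt=gw([-.095,0,.044])[2]
rep([a[0],a[1],zt+.152]);print(state()['moment']);look('s12')"
```

```text
t 11.58 tcp [0.4813 0.1285 0.3408] xang -50.58 F [ 5.6 -2.3  1. ] w 0.0266 q [-0.74  0.22  0.41  2.08 -0.11  0.86 -1.16]
shift cm [-0.12 -0.04 -0.14]
[-0.31316724 -1.13718884  0.10451803]
```

View pics/s12z.png

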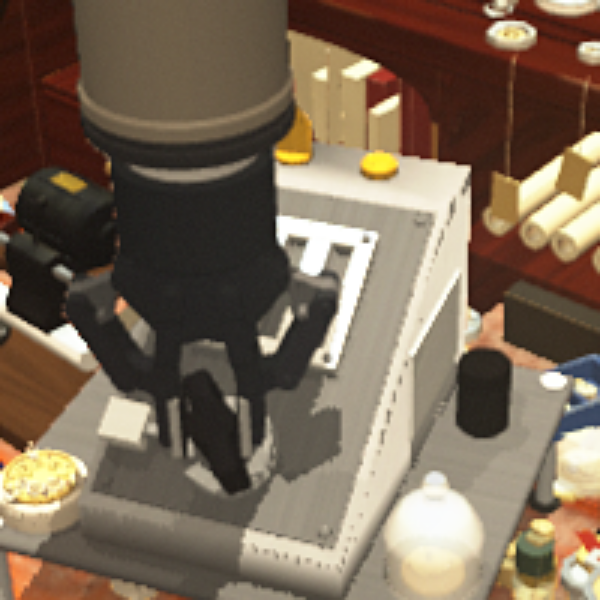

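{"method": "move_arm", "body": {"plan": "0.31 0 0 0 5;0.31 0 0 0 5;0.31 0 0 0 5;0.31 0 0 0 5;0.31 0 0 0 0;0.31 0 0 0 0"}}

```text
clock: 12.13
tool_pos: [0.4809, 0.1284, 0.3403]
orientation: [[0.336, 0.001, 0.942], [-0.942, 0.0, 0.336], [0.0, -1.0, 0.001]]
contact_force: [3.3, -2.3, 1.9]
width: 0.0263
```

```bash
python3 -c "
from h import *
a=gw([-.095,0,.036]);zt=gw([-.095,0,.044])[2]
rep([a[0],a[1],zt+.152]);print(state()['moment']);look('s13')"
```

```text
t 12.13 tcp [0.4809 0.1284 0.3403] xang -70.39 F [ 3.3 -2.3  1.9] w 0.0263 q [-0.79  0.22  0.46  2.08 -0.13  0.86 -1.48]
shift cm [-0.06 -0.08 -0.13]
[-0.55929067 -0.6923974   0.05339574]
```

View pics/s13z.png

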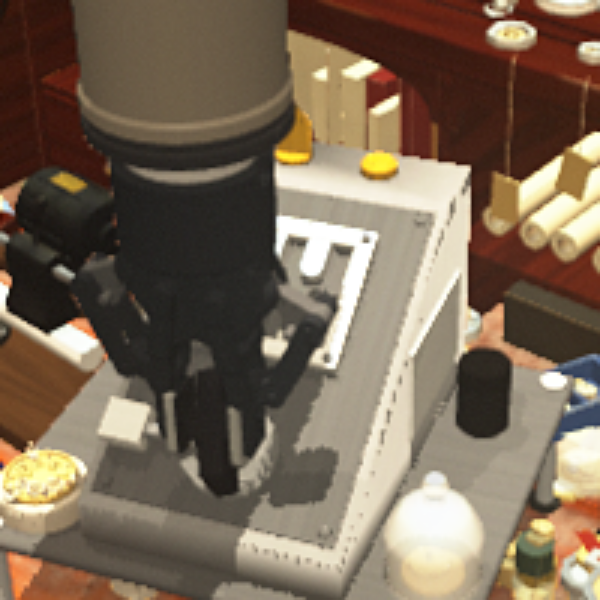

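{"method": "move_arm", "body": {"plan": "0.27 0 0 0 0.5;0.23 0 0 0 0;0.2 0 0 0 0;0.16 0 0 0 0;0.12 0 0 0 0;0.1 0 0 0 0;0.1 0 0 0 0;0.1 0 0 0 0", "grip_force": 25}}

```text
clock: 12.85
tool_pos: [0.4801, 0.1279, 0.3396]
orientation: [[0.326, -0.002, 0.945], [-0.945, -0.001, 0.326], [0.0, -1.0, -0.002]]
contact_force: [-0.9, -4.8, 0.1]
width: 0.0137
```

```bash
python3 -c "
from h import *
rep();print(state()['moment']);look('s14')"
```

```text
t 12.85 tcp [0.4801 0.1279 0.3396] xang -70.96 F [-0.9 -4.8  0.1] w 0.0137 q [-0.79  0.22  0.46  2.09 -0.13  0.86 -1.49]
[-1.23309062  0.3543099   0.08182008]
```

View pics/s14z.png

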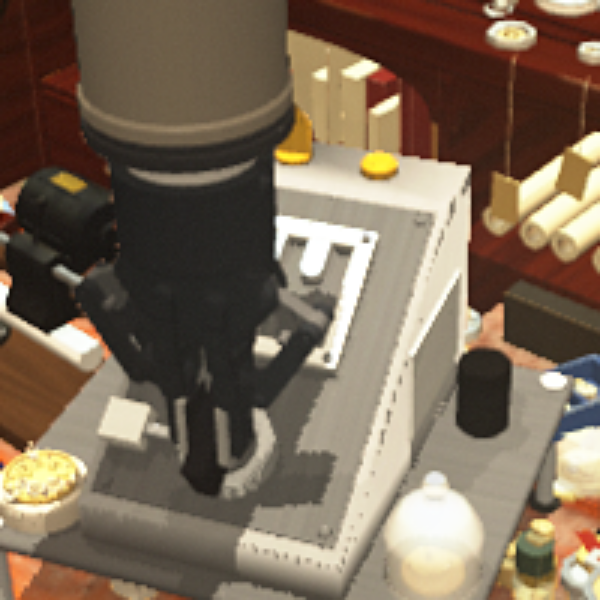

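{"method": "move_arm", "body": {"plan": "0.4 0 0 0 0;0.4 0 0 0 0;0.4 0 0 0 0;0.4 0 0 0 0;0.4 0 -2 0 0;0.4 0 -3 0 0;0.4 0 -3 0 0;0.4 0 -3 0 0;0.4 0 -3 0 0;0.4 0 -2 -3 0;0.4 0 0 -3 0;0.4 0 0 0 0"}}

```text
clock: 13.9
tool_pos: [0.4209, 0.1072, 0.501]
orientation: [[0.324, 0.001, 0.946], [-0.946, 0.002, 0.324], [-0.002, -1.0, 0.001]]
contact_force: [1.7, -0.3, 0.3]
width: 0.0344
```

```bash
python3 -c "
from h import *
rep();c=look('s15')
q=wg(pts(c));im=c['image'].astype(int)
near=(np.hypot(q[...,0]+.095,q[...,1])<.036)&(q[...,2]>.037)&(q[...,2]<.05)&(im.max(-1)<140)
Q=q[near]; cc=Q.mean(0); u=np.linalg.svd((Q-cc)[:,:2])[2][0];print(near.sum(),np.degrees(np.arctan2(u[1],u[0]))%180)
cv2.imwrite('pics/s15c.png',cv2.resize(c['image'][265:325,230:310,::-1],None,fx=8,fy=8,interpolation=2))"
```

```text
t 13.9 tcp [0.4209 0.1072 0.501 ] xang -71.08 F [ 1.7 -0.3  0.3] w 0.0344 q [-0.87 -0.1   0.45  2.01  0.04  1.22 -1.68]
429 0.8808365989569893
```

View pics/s15z.png

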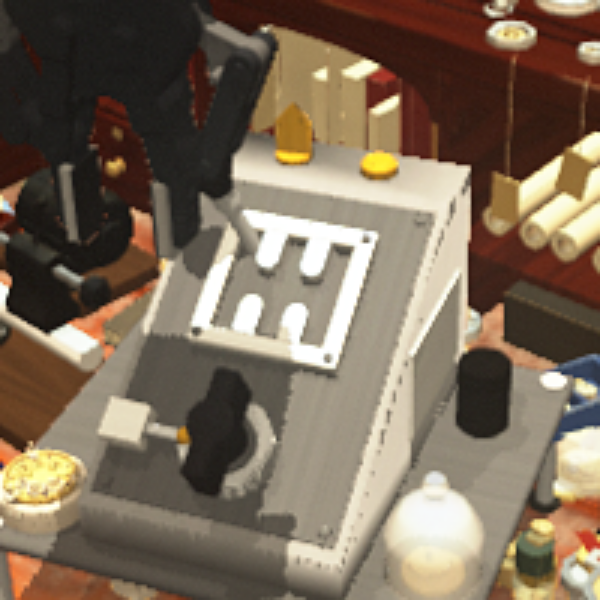

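View pics/s15c.png

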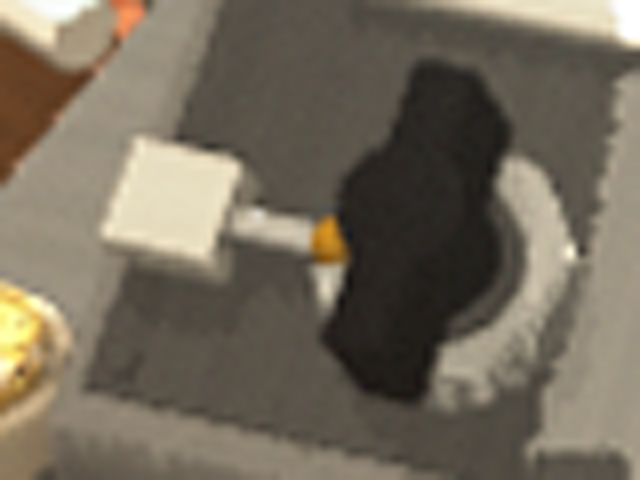

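```bash
python3 -c "
from h import *
for n in('scene0','s15'):
    c=load(n);im=c['image'].astype(int)[285:305,250:285]
    m=(im[...,0]-im[...,2]>90);v,u=np.nonzero(m);print(n,m.sum(),u.min()+250,u.max()+250,u.mean()+250,v.mean()+285)
f=lambda x:proj(c,gw([-.095,x,.007]))
for x in(.031,.026,.024,.017): print(x,f(x))
c=load('scene0');cv2.imwrite('pics/s0c.png',cv2.resize(c['image'][265:325,230:310,::-1],None,fx=8,fy=8,interpolation=2))
c=snap('top','t15');cv2.imwrite('pics/t15z.png',cv2.resize(c['image'][140:340,200:400,::-1],None,fx=3,fy=3))"
```

```text
scene0 23 265 269 267.04347826086956 293.4782608695652
s15 16 269 272 270.4375 294.875
0.031 [267.04915897 295.50158804]
0.026 [269.93156372 296.15016805]
0.024 [271.08735389 296.41023646]
0.017 [275.14540928 297.32335376]
```

View pics/s0c.png

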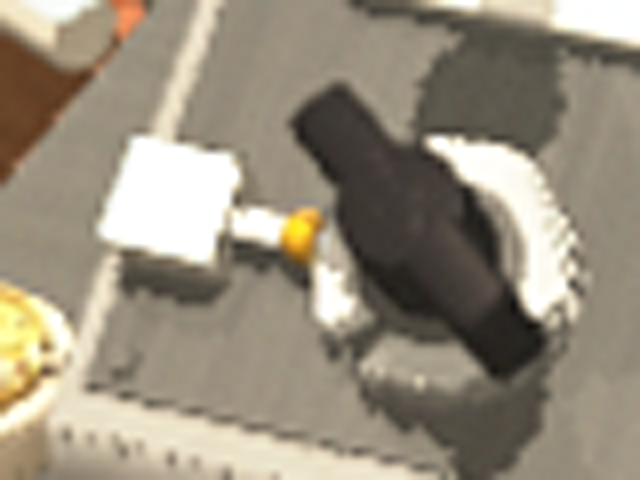

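View pics/t15z.png

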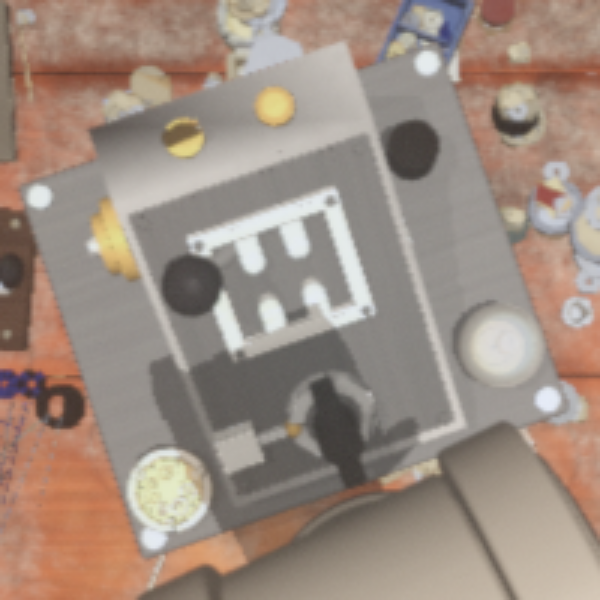

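```bash
python3 -c "
from h import *
s=load('s8');t_=load('t15')
p,e=tri([rayd(s,204/3+210-.33,164/3+150-.33),rayd(t_,191/3+200-.33,284/3+140-.33)])
g=wg(p);print(g,e,'f',np.arctan2(g[0],np.hypot(g[1],g[2]+.0755)),'c',np.arctan2(g[1],g[2]+.0755))
a=load('top0');m=lambda c:(c['image'].astype(int)[...,0]-c['image'].astype(int)[...,2]>70)
for n in('top0','t15'):
    M=m(load(n));w=M[275:292,288:302];v,u=np.nonzero(w);print(n,w.sum(),u.min()+288 if len(u) else 0,u.mean()+288)
"
```

```text
[0.04058534 0.04531753 0.05828116] [np.float64(0.0008208926014346842), np.float64(0.0008208926014347071)] f 0.27979585637062576 c 0.3266120112801699
top0 15 292 293.6
t15 7 296 297.0
```

```bash
python3 -c "
from h import *
rep()
from bench import hand_in
print(hand_in())"
```

```text
t 14.0 tcp [0.4233 0.1087 0.5005] xang -71.02 F [-0.1 -0.6 -0.1] w 0.0339 q [-0.87 -0.09  0.45  2.    0.04  1.22 -1.68]
the job is handed in; nothing more can be done
None
```

I moved the shift lever from the rear slot of the middle lane to neutral, across to the left lane (the flagged one) and forward to its stop. I then turned the cam knob clockwise until its bar pointed up the slope, let go and handed the job in at 14.0 s.

My last checks before handing in:
- **Lever:** both camera views together put shift_fore at about 0.28 and shift_cross at about 0.33, in the left lane. At the stop the push force rose to about 11 N.
- **Cam:** the bar lies about 1° off straight up the slope.
- **Follower:** the brass roller moved about 4 px towards the cam in both views, roughly 6.5–7 mm, so it appears to be in the notch. The bar partly hides the roller, so this is an estimate; the limit is 5.5 mm.
- **Bystanders:** by eye, the bell, movement holder and jar look unmoved in the top view; I did not measure them.
- **Gripper:** it is clear of everything, with about 0.6 N residual force.

One thing disagreed with the task text. The lever seemed to start at a shift_fore of about -0.17, still in the rear slot, rather than fully to the rear at -0.29. I worked from the measured position.

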